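# Fit the small head to the bench wheel and hold it home

### The job

Take the small aluminium wheel head out of its wooden block and fit it to the bench wheel: push its shaft into the hub, turning the head until its key slips into the keyway, then press it down against the ejector spring until its collar sits flush on the hub. Finish while still gripping the head and pressing it fully home, so that I can tighten the grub screw; let nothing go. Leave the pots, the jar, the stamp and the roll of tape where they stand.

Things in the scene. Friction and masses are not known exactly. Their poses are not given: they have to be found in the camera images.
- head_center (a point): Centre of the disc of the loose wheel head, to grasp here: aluminium, 0.25 kg. Disc 62 mm across, 16 mm thick, round: grip it across any diameter. z up along its axis, +x to the side where the key sits; a red line near the rim on top and down the edge marks that side. Under the disc a collar 40 mm across, 18 mm high. At first it stands upright, shaft in the block's bore, collar on the block.
- collar (a point): Point on the head's axis at the underside of its collar, 26 mm below head_center; same axes. This face comes to sit flush on the hub.
- shaft_tip (a point): Lower end of the head's steel shaft, 26 mm below the collar; same axes. The shaft is 19 mm in diameter; its last 7 mm taper to 12 mm. The last 9 mm have no key and enter the bore before the key meets the hub.
- key_end (a point): Lower end of the head's brass key, 17 mm below the collar and 9 mm from the axis towards +x. The key is 6 mm wide (4 mm in its last 1.5 mm), reaches 14 mm from the axis and runs up to the collar.
- hub_mouth (a point): Centre of the bore in the top face of the bench wheel's steel hub, 100 mm above the table; z up, +x to the keyway. Hub 52 mm across, standing 32 mm above the neck of the splash pan round it (white pan 212 mm across, rim 80 mm above the table). Bore 21 mm across, 32 mm deep. The hub turns only stiffly (about 0.35 N m).
- keyway (a point): Point in the keyway level with the hub's face, 13.5 mm from the axis. The keyway is a slot 8 mm wide, from the bore out to 16.5 mm from the axis, open at the top; a red line on the hub's face and side marks it.
- ejector (a joint): Spring ejector in the bore, pressed down, m: 0 free, about 0.005 with the head fully home. Free, it stands 21 mm below the hub's face and so meets the shaft's end when the collar is 5 mm above the hub; it pushes up with about 6 N there and 9 N when the collar is flush, and lifts the head again if it is let go.
- hub (a joint): Turning of the hub about the vertical, rad, counter-clockwise from above; at 0 the keyway points to the front of the wheel (the side with the speed knob).
- bench_wheel: The table-top wheel, fixed: grey round housing 216 mm in diameter with a control box at its front (-x of its axes) that reaches 144 mm from the axis; origin on its axis at the level of the table, z up.
- head_block: Beech storage block, fixed, 50 x 130 x 34 mm (x, y, z of its axes), origin at the centre of its underside; the bore that holds the head (34 mm in diameter, 30 mm deep) is at y = -30 mm; a small hex key lies on its other half.
- stamp_mid (a point): Middle of a turned wooden stamp, 34 mm in diameter and 54 mm high: a bystander.
- pot_mid (a point): Middle of a pink pinched pot, 72 mm in diameter and 51 mm high: a bystander.
- jar_mid (a point): Middle of a jar with a white lid, 50 mm in diameter and 67 mm high: a bystander.
- cup_mid (a point): Middle of a small cream and brown cup, 65 mm in diameter and 43 mm high: a bystander.
- tape_mid (a point): Middle of a roll of masking tape, 96 mm in diameter and 25 mm high, lying flat: a bystander.
Things that resemble listed ones, but are neither listed nor needed, are in the scene too. Leave any blue look-alike of the head_block alone.

How it is judged:
By the outcome, as a careful person would: the job done as asked, in the order asked, and still so for the second after the job is handed in, while the arm keeps its last pose, push and grip.
It also fails if it takes over 48 s, if anything falls off the work surface, if the arm or the gripper's body presses on something with over 40 N, if the wrist force passes 120 N, or if a joint passes its speed limit or range.

### The arm

A 6-joint arm with a two-finger parallel gripper is mounted at the origin on a cart in front of the work surface, level with it; the furniture and walls round the work are solid. World frame = base frame: x ahead of the robot, y to its left, z up, the work surface at z = 0. Lengths are in mm, angles in rad, forces in N, time in s.
With the tool pointing down it reaches from about 300 to 775 mm from the base axis. Payload 14.6 kg.
Tool frame: the origin (TCP) lies midway between the tips of the shut fingers; the grasp point (between the pads) lies 19 mm behind it; x points along the fingers, z is the direction in which the jaws open and shut, and the axes are right-handed (so a half turn about x gives the same grasp; the last joint's range is limited). The gripper opens to 94 mm and grips with 3 to 60 N. Pads are 16 mm wide; open, the fingers measure 119 mm over their backs; the gripper's body (75 mm by 177 mm) begins 78 mm behind the grasp point.
Start: joints at [1.263, 0.3, 1.521, -0, 1.321, -0.067], TCP at [131.162, 534.122, 205.446] pointing down, gripper open.
Joint ranges: [-3.03, 3.03], [-0.79, 2.21], [0.23, 2.52], [-1.04, 4.18], [0, 3.07], [-2.55, 2.55]. Speed limits (rad/s): [2.22, 2.22, 2.57, 3.14, 3.14, 3.14].

### API

Orientations are given as [roll, pitch, yaw] about the fixed x, y, z axes, in that order (R = Rz(yaw) Ry(pitch) Rx(roll)).
In Python, from cell import * gives the robot as it stands.
- The arm moves only by the tool play_rows, never from a script. Its argument "motion" is one flat list of numbers, 7 for each row, row after row: the turn, a rotation vector about the tool's x, y, z in rad, then the shift along the tool's x, y, z in m, then the closure, from -1 (fully open) to 1 (shut), so that 0 is half open. In form: [rx, ry, rz, x, y, z, fingers, rx, ry, rz, x, y, z, fingers, ...]. A call has 1 to 20 rows; each row shifts and turns the pose as measured when the row begins, along the tool's axes as they then stand; what a row does not reach is not made up. A row lasts 1/10 s, in which the tool goes at most 50 mm and 8.59 degrees, less where a joint would pass 70% of its speed; a pose out of reach is approached as far as the arm can. A call with a gripper value outside its range is refused whole. The fingers move at their own pace and stop on an object; "newtons" is the grip in N (left out, the last holds). Time passes only in rows, so rows that do not move let the fingers close. It gives the time, the measured TCP pose, the force and the opening at its end, in the units of the state.
- read_state(): the state, without advancing time (a new reading comes with each control period).
- camera(name): name is "scene" or "side" or "wrist"; returns (picture, depth): 420x560x3 uint8, blue, green, red; 420x560 float32, mm along the optical axis (not along the pixel's ray), 0 where there is no reading.
- camera_params(name): a dict with "fx", "fy", "cx", "cy" (pixels), "T" (4x4, takes a point from camera to world coordinates). Camera axes: x right, y down, z forward; pixel columns grow to the right and rows downward; lengths in mm; the calibration is good to about 2 mm. A picture is of the moment at which its call begins: read the wrist's pose just before it. camera_params takes no time and is no camera call; for the wrist camera it gives the pose at the moment of the call.
- sign_off(): hands the job in, once; it reports no verdict.
Trained networks look in the newest picture that a camera, given by its name, has taken for a name from the list of things; names that differ only in an ending like _2 or _b are one class to them, and where a whole thing is asked for, a point or a joint stands for the part that bears it (a point fixed in the world has none). Each returns a list of dicts, best first, with "conf" (0 to 1); they miss things now and then, are a little off and sometimes report something else, mostly with a low value. They report only what shows in the picture. A call takes as long as a camera call. They do not tell look-alikes from the thing itself.
- masks_of(camera, name): "region" (420x560 bool, what is visible of it).
- place_of(camera, name): "at" ([x, y, z] in mm, in the coordinates of the camera as it stood for that picture, good to about 4 mm: a listed point, or the origin of a listed thing).
The state is a dict: "clock": time; "joints": joint angles; "qd": joint speeds; "effort": joint torques, N m; "eef_pos": TCP position; "eef_rot": TCP orientation; "wrist_force": force on the tool from outside, world axes, zero at the start; "moment": the same for the moment, N m; "finger_gap": finger opening in mm.
Only numpy, scipy, OpenCV 4.12 (cv2) and the standard library are available. Lean on these libraries where they do the work, as an engineer would, in place of code of your own. Each camera call takes 0.05 s, during which the arm holds its last target.

## Working session

There is one attempt and no reset: what is moved stays moved. The work goes in short steps, Python scripts to look and compute and a tool call to move; the robot and the scene stay as the last step left them, time stands still between calls to the robot, and variables do not carry over. Pictures are saved under pics/ and viewed, and the job is handed in when it is done.

Besides the shell and the picture viewer there is one more tool, called after ">>>" by a JSON object that holds its "api" and its "payload", one argument or row to a line. play_rows: Moves the arm, as the interface text tells. Its arguments: {"type":"object","properties":{"motion":{"type":"array","items":{"type":"number"}},"newtons":{"type":"number"}},"required":["motion"]}

```bash
mkdir -p pics; ls
python3 - <<'E'
from cell import *
import cv2
print(read_state())
for n in ["scene","side","wrist"]:
    p,d=camera(n); cv2.imwrite(f"pics/{n}0.png",p)
    c=camera_params(n); print(n,c)
    for t in ["head_center","hub_mouth","keyway","head_block","bench_wheel"]:
        for r in place_of(n,t)[:3]:
            import numpy as np
            print(t,round(r["conf"],2),(np.array(c["T"])@np.r_[r["at"],1])[:3].round(1))
E
```

```text
pics
{'clock': 0.0, 'joints': array([ 1.26340460e+00,  3.00466535e-01,  1.52158082e+00, -5.66040010e-05,
        1.32072665e+00, -6.65729805e-02]), 'qd': array([ 0.00135571, -0.00035073,  0.00139493,  0.00013901, -0.00108374,
       -0.00082057]), 'effort': array([ 3.12139919e-04, -5.31820428e+01, -3.52732337e+01,  7.08386069e-02,
        2.45554018e-02, -9.47714125e-05]), 'eef_pos': array([131.09443569, 533.86893134, 204.88895635]), 'eef_rot': array([ 3.12139693,  1.56961371, -1.83179676]), 'wrist_force': array([ 0.07706569,  0.03735109, -0.09628435]), 'moment': array([ 0.01919588, -0.02957145,  0.03988435]), 'finger_gap': 94.04451284049975}
scene {'fx': 413.35682394569403, 'fy': 413.35682394569403, 'cx': 284.1087295593687, 'cy': 205.0882974315143, 'T': array([[-5.62252188e-01, -5.93714748e-01,  5.75652043e-01,
         1.15563197e+02],
       [-8.26876414e-01,  4.13857634e-01, -3.80785050e-01,
         4.40201083e+02],
       [-1.21602923e-02, -6.90090325e-01, -7.23621082e-01,
         7.40784289e+02],
       [ 0.00000000e+00,  0.00000000e+00,  0.00000000e+00,
         1.00000000e+
[... 733 characters left out ...]
 [474.6 154.8  59.4]
keyway 0.88 [548.9 -93.5  99.1]
keyway 0.46 [765.3 232.5  29.8]
head_block 0.89 [617.6 244.9  -0.8]
head_block 0.74 [4.778e+02 1.903e+02 3.000e-01]
bench_wheel 0.8 [ 550.1 -105.5   -0.6]
bench_wheel 0.58 [474.5 187.5  -2.6]
wrist {'fx': 366.7035358676914, 'fy': 366.7035358676914, 'cx': 280.24134967299716, 'cy': 208.40478796094817, 'T': array([[ 2.39217263e-01,  9.37296404e-01,  2.53476924e-01,
         5.73370906e+01],
       [ 9.70965284e-01, -2.31253189e-01, -6.12240151e-02,
         5.52036245e+02],
       [ 1.23229798e-03,  2.60763135e-01, -9.65402024e-01,
         3.84196389e+02],
       [ 0.00000000e+00,  0.00000000e+00,  0.00000000e+00,
         1.00000000e+00]])}
```

View pics/scene0.png

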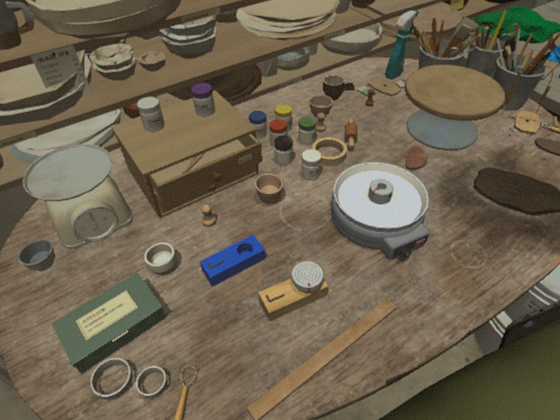

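View pics/side0.png

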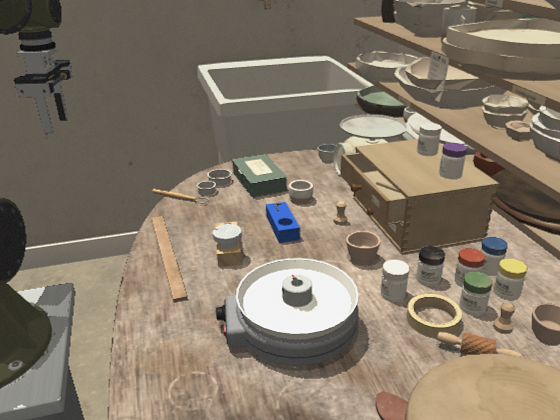

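View pics/wrist0.png

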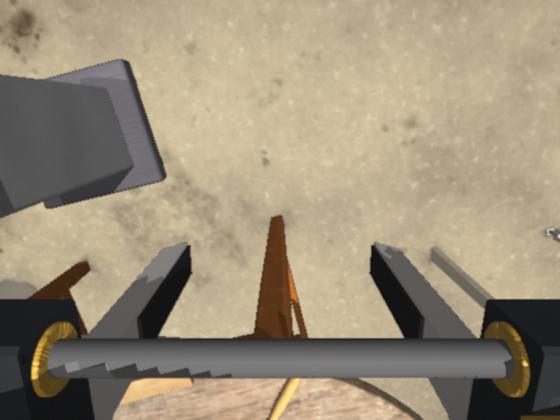

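Run:
```python
import cv2,numpy as np
a=cv2.imread("pics/scene0.png");b=cv2.imread("pics/side0.png")
f=lambda i,x,y,w,h:cv2.resize(i[y:y+h,x:x+w],(400,300),interpolation=cv2.INTER_CUBIC)
cv2.imwrite("pics/crop0.png",np.vstack([np.hstack([f(a,275,250,64,48),f(a,350,168,64,48)]),np.hstack([f(b,196,215,64,48),f(b,265,265,64,48)])]))
```

```text
(no output)
```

View pics/crop0.png

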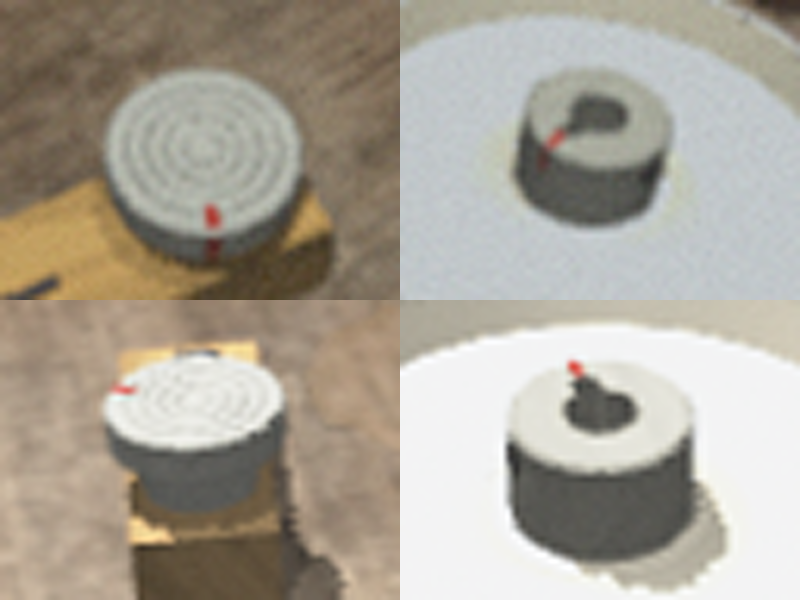

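```bash
cat > h.py <<'E'
from cell import *
import numpy as np, cv2
def plane(c,u,v,z):
    T=np.array(c["T"]); d=T[:3,:3]@np.array([(u-c["cx"])/c["fx"],(v-c["cy"])/c["fy"],1]); o=T[:3,3]
    return o+d*(z-o[2])/d[2]
def proj(c,p):
    q=np.linalg.inv(np.array(c["T"]))@np.r_[p,1]; return np.array([c["fx"]*q[0]/q[2]+c["cx"],c["fy"]*q[1]/q[2]+c["cy"]])
def red(p):
    p=p.astype(int); return (p[...,2]>p[...,1]+45)&(p[...,2]>p[...,0]+45)
def reds(n,p,c,centre,z,R,rmin=0):
    """red pixels re-projected to plane z within R of centre"""
    v,u=np.nonzero(red(p)); out=[]
    for a,b in zip(u,v):
        w=plane(c,a,b,z); r=w[:2]-centre
        if rmin<np.hypot(*r)<R: out.append(np.r_[a,b,r,np.hypot(*r),np.degrees(np.arctan2(r[1],r[0]))])
    return np.array(out)
E
python3 - <<'E'
from h import *
for n in ["scene","side"]:
    c=camera_params(n);p=cv2.imread(f"pics/{n}0.png")
    for cen,z,R in [((475,154),68,40),((548,-106),100,35)]:
        print(n,cen); print(reds(n,p,c,np.array(cen),z,R).round(1))
E
python3 - <<'E'
from h import *
# rim/ellipse fits by depth: points near top planes
for n in ["scene","side"]:
    c=camera_params(n);p,d=camera(n);T=np.array(c["T"])
    v,u=np.mgrid[:420,:560]
    P=np.stack([(u-c["cx"])/c["fx"]*d,(v-c["cy"])/c["fy"]*d,d,np.ones_like(d)],-1)@T.T
    for cen,z,R in [((475,154),68,45),((548,-106),100,40)]:
        m=(np.hypot(P[...,0]-cen[0],P[...,1]-cen[1])<R)&(abs(P[...,2]-z)<4)&(d>0)
        q=P[m][:,:3].astype(np.float32); (x,y),r=cv2.minEnclosingCircle(q[:,:2].copy())
        print(n,cen,m.sum(),q.mean(0).round(1),(round(x,1),round(y,1),round(r,1)),np.percentile(q[:,0],[1,99]),np.percentile(q[:,1],[1,99]))
    for b in ["head_block"]:
        pass
E
```

```text
scene (475, 154)
[[308.  283.  -19.9  10.1  22.3 152.9]
 [309.  283.  -20.9   8.6  22.6 157.7]
 [308.  284.  -21.6  11.5  24.5 152.1]
 [309.  284.  -22.7   9.9  24.8 156.4]
 [308.  285.  -23.4  12.8  26.7 151.4]
 [309.  285.  -24.5  11.2  27.  155.4]]
scene (548, -106)
[[375.  189.    2.8  16.   16.3  79.9]
 [374.  190.    1.8  20.   20.1  85. ]
 [375.  190.    0.5  18.2  18.2  88.4]
 [374.  191.   -0.6  22.2  22.2  91.5]]
side (475, 154)
[[214.  228.  -26.   17.   31.1 146.8]
 [214.  229.  -26.7  12.9  29.6 154.3]
 [215.  229.  -24.6  12.2  27.5 153.6]
 [216.  229.  -22.6  11.6  25.4 152.8]
 [217.  229.  -20.5  11.   23.3 151.8]]
side (548, -106)
[[ 2.92e+02  2.75e+02 -2.00e-01  2.20e+01  2.20e+01  9.04e+01]
 [ 2.93e+02  2.75e+02  1.50e+00  2.15e+01  2.16e+01  8.60e+01]
 [ 2.92e+02  2.76e+02 -1.00e+00  1.92e+01  1.92e+01  9.30e+01]
 [ 2.93e+02  2.76e+02  7.00e-01  1.87e+01  1.87e+01  8.80e+01]]
scene (475, 154) 684 [471.2 153.7  68. ] (472.5, 152.9, 31.7) [443.09429352 501.08768738] [124.31411919 182.03504639]
scene (548, -106) 279 [ 546.8 -106.5   99.8] (547.4, -107.8, 27.1) [522.86891724 572.18481445] [-131.2417041   -82.06897842]
side (475, 154) 364 [473.  150.8  66.8] (474.0, 151.9, 32.9) [444.50673279 501.62106232] [122.75607353 181.98806824]
side (548, -106) 393 [ 549.2 -109.7   98.8] (550.1, -107.9, 26.7) [525.45348633 574.67901611] [-132.27409424  -83.99778656]
```

```bash
cat >> h.py <<'E'
from scipy.spatial.transform import Rotation as Ro
def cur():
    s=read_state(); return np.array(s["eef_pos"]),Ro.from_euler("xyz",s["eef_rot"]).as_matrix(),s
def Rdown(psi):
    c,s=np.cos(np.radians(psi)),np.sin(np.radians(psi))
    return np.array([[0,-s,c],[0,c,s],[-1,0,0]])
def plan(tgt,psi,n,dec=3):
    p,R,s=cur(); Rt=Rdown(psi)
    rv=Ro.from_matrix(R.T@Rt).as_rotvec()
    out=[]
    for i in range(n):
        Ri=R@Ro.from_rotvec(rv*i/n).as_matrix()
        out.append(np.r_[(rv/n).round(4),(Ri.T@(np.array(tgt)-p)/n/1000).round(dec+1)])
    print("per-row turn deg",np.degrees(np.linalg.norm(rv))/n,"mm",np.linalg.norm(np.array(tgt)-p)/n)
    for o in out: print(o.tolist())
def where():
    p,R,s=cur(); print(round(s["clock"],2),"pos",p.round(1),"psi",round(np.degrees(np.arctan2(R[1,2],R[0,2])),2),"tilt",(R[:,0]).round(4),"gap",round(s["finger_gap"],1),"F",np.round(s["wrist_force"],1),"M",np.round(s["moment"],2),"j",np.round(s["joints"],2))
E
python3 - <<'E'
from h import *
where(); plan((473,153,140),60,13)
E
```

```text
1.0 pos [131.1 534.1 205.5] psi 76.2 tilt [-0.  0. -1.] gap 93.8 F [ 0.2  0.  -0.3] M [-0.03 -0.   -0.02] j [ 1.26  0.3   1.52  0.    1.32 -0.07]
per-row turn deg 1.2464401671735623 mm 39.70382750248347
[0.0218, 0.0, -0.0, 0.005, -0.0325, -0.0222]
[0.0218, 0.0, -0.0, 0.005, -0.033, -0.0215]
[0.0218, 0.0, -0.0, 0.005, -0.0335, -0.0208]
[0.0218, 0.0, -0.0, 0.005, -0.0339, -0.02]
[0.0218, 0.0, -0.0, 0.005, -0.0343, -0.0193]
[0.0218, 0.0, -0.0, 0.005, -0.0347, -0.0185]
[0.0218, 0.0, -0.0, 0.005, -0.0351, -0.0178]
[0.0218, 0.0, -0.0, 0.005, -0.0355, -0.017]
[0.0218, 0.0, -0.0, 0.005, -0.0359, -0.0162]
[0.0218, 0.0, -0.0, 0.005, -0.0362, -0.0154]
[0.0218, 0.0, -0.0, 0.005, -0.0366, -0.0147]
[0.0218, 0.0, -0.0, 0.005, -0.0369, -0.0139]
[0.0218, 0.0, -0.0, 0.005, -0.0372, -0.0131]
```

>>> {"api": "play_rows", "payload": {
  "motion": [0.022, 0, 0, 0.005, -0.0325, -0.022, -1, 0.022, 0, 0, 0.005, -0.033, -0.0215, -1, 0.022, 0, 0, 0.005, -0.0335, -0.021, -1, 0.022, 0, 0, 0.005, -0.034, -0.02, -1, 0.022, 0, 0, 0.005, -0.0345, -0.0195, -1, 0.022, 0, 0, 0.005, -0.035, -0.0185, -1, 0.022, 0, 0, 0.005, -0.035, -0.018, -1, 0.022, 0, 0, 0.005, -0.0355, -0.017, -1, 0.022, 0, 0, 0.005, -0.036, -0.016, -1, 0.022, 0, 0, 0.005, -0.036, -0.0155, -1, 0.022, 0, 0, 0.005, -0.0365, -0.0145, -1, 0.022, 0, 0, 0.005, -0.037, -0.014, -1, 0.022, 0, 0, 0.005, -0.037, -0.013, -1, 0, 0, 0, 0, 0, 0, -1],
  "newtons": 50
}}

```text
clock: 2.4
eef_pos: [483.3, 135.9, 138.8]
eef_rot: [-0.32, 1.566, 0.716]
wrist_force: [0.6, 0.4, 0.8]
finger_gap: 94.4
```

Run:
```python
from h import *
where(); plan((473,153,140),60,3)
c=camera_params("wrist");p,d=camera("wrist");cv2.imwrite("pics/w1.png",p)
q=cur()[0]; print(proj(c,q),proj(c,(473,153,68)))
print(reds("wrist",p,c,np.array((473,153)),68,40).round(1))
```

```text
2.4 pos [483.3 135.9 138.8] psi 59.32 tilt [ 0.0038  0.0033 -1.    ] gap 94.4 F [0.6 0.4 0.8] M [ 0.05  0.05 -0.  ] j [ 0.2   0.26  1.74  0.    1.14 -0.84]
per-row turn deg 0.24670252351853614 mm 6.6524005453669135
[-0.004, 0.0016, 0.0005, -0.0004, 0.0059, 0.0031]
[-0.004, 0.0016, 0.0005, -0.0004, 0.0058, 0.0032]
[-0.004, 0.0016, 0.0005, -0.0004, 0.0058, 0.0032]
[281.59759822 256.79411073] [293.22790288 195.84084396]
[[ 309.   144.   -25.5   27.1   37.3  133.3]
 [ 304.   146.   -26.1   23.6   35.2  137.9]
 [ 302.   147.   -26.2   22.1   34.3  139.9]
 [ 292.   149.   -28.5   15.6   32.5  151.3]
 [ 293.   149.   -28.1   16.2   32.5  150.1]
 [ 294.   149.   -27.8   16.8   32.5  148.9]
 [ 295.   149.   -27.5   17.4   32.5  147.7]
 [ 296.   149.   -27.1   17.9   32.5  146.5]
 [ 297.   149.   -26.8   18.5   32.5  145.3]
 [ 292.   150.   -27.9   15.3   31.8  151.3]
 [ 293.   150.   -27.6   15.9   31.8  150.1]
 [ 294.   150.   -27.2   16.4   31.8  148.9]
 [ 295.   150.   -26.9   17.    31.8  147.7]
 [ 296.   150.   -26.5   17.6   31.8  146.4]
 [ 293.   154.   -25.2   14.5   29.1  150.1]
 [ 2
[... 2311 characters left out ...]
.6   13.8   23.1  143.4]
 [ 293.   164.   -19.4   11.1   22.3  150.2]
 [ 294.   164.   -19.    11.7   22.3  148.5]
 [ 295.   164.   -18.7   12.3   22.3  146.7]
 [ 296.   164.   -18.3   12.8   22.4  145. ]
 [ 297.   164.   -18.    13.4   22.4  143.2]
 [ 293.   165.   -18.8   10.7   21.6  150.2]
 [ 294.   165.   -18.4   11.3   21.6  148.4]
 [ 295.   165.   -18.1   11.9   21.6  146.6]
 [ 296.   165.   -17.7   12.5   21.7  144.8]
 [ 255.   167.   -30.9  -12.3   33.2 -158.3]
 [ 253.   168.   -31.   -13.8   33.9 -156. ]
 [ 251.   169.   -31.1  -15.3   34.7 -153.7]
 [ 248.   170.   -31.6  -17.5   36.1 -151. ]
 [ 246.   171.   -31.7  -19.    37.  -149. ]
 [ 243.   172.   -32.2  -21.2   38.5 -146.7]]
```

View pics/w1.png

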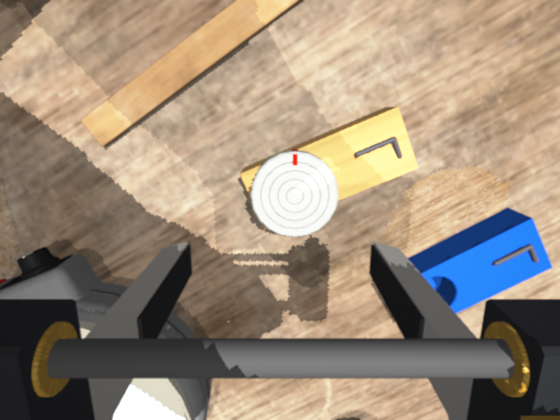

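```bash
cat >> h.py <<'E'
def disc(n,p,d,c,cen,z,R,tol=4):
    T=np.array(c["T"]);v,u=np.mgrid[:420,:560]
    P=np.stack([(u-c["cx"])/c["fx"]*d,(v-c["cy"])/c["fy"]*d,d,np.ones_like(d)],-1)@T.T
    m=(np.hypot(P[...,0]-cen[0],P[...,1]-cen[1])<R+8)&(abs(P[...,2]-z)<tol)&(d>0)
    cs,_=cv2.findContours(m.astype(np.uint8),cv2.RETR_EXTERNAL,cv2.CHAIN_APPROX_NONE)
    k=max(cs,key=cv2.contourArea)[:,0]; hull=cv2.convexHull(k)[:,0]
    W=np.array([plane(c,a,b,z)[:2] for a,b in k])
    A=np.c_[2*W,np.ones(len(W))]; s=np.linalg.lstsq(A,(W**2).sum(1),rcond=None)[0]
    r=np.sqrt(s[2]+s[0]**2+s[1]**2); print(n,"disc centre",s[:2].round(2),"r",r.round(2),"zmed",np.median(P[m][:,2]).round(2)); return s[:2]
def redang(n,p,c,cen,z,r0,r1):
    o=reds(n,p,c,cen,z,r1,r0); m=o[:,2:4].mean(0); a=np.degrees(np.arctan2(m[1],m[0]))
    print(n,"red",len(o),m.round(1),"ang",a.round(1),"px",o[:,:2].mean(0).round(1)); return a
E
python3 - <<'E'
from h import *
c=camera_params("wrist");p,d=camera("wrist")
s=disc("wrist",p,d,c,(473,153),68,31); print(proj(c,np.r_[s,68])); redang("wrist",p,c,s,68,18,30)
plan((s[0],s[1],140),60,3)
E
```

```text
wrist disc centre [472.97 153.97] r 30.26 zmed 67.36
[293.50146036 197.27810673]
wrist red 62 [-21.6  12.8] ang 149.4 px [293.8 161.5]
per-row turn deg 0.199649987558579 mm 5.934368325386887
[-0.003, 0.0017, 0.0004, -0.0002, 0.0051, 0.003]
[-0.003, 0.0017, 0.0004, -0.0002, 0.0051, 0.003]
[-0.003, 0.0017, 0.0004, -0.0002, 0.0051, 0.003]
```

>>> {"api": "play_rows", "payload": {
  "motion": [-0.003, 0.0017, 0.0004, 0, 0.0052, 0.003, -1, -0.003, 0.0017, 0.0004, 0.01, 0.0052, 0.003, -1, -0.003, 0.0017, 0.0004, 0.02, 0.005, 0.003, -1, 0, 0, 0, 0.03, 0, 0, -1, 0, 0, 0, 0.02, 0, 0, -1, 0, 0, 0, 0.01, 0, 0, -1, 0, 0, 0, 0, 0, 0, -1]
}}

```text
clock: 3.2
eef_pos: [467.8, 162.4, 45.8]
eef_rot: [-0.688, 1.569, 0.372]
wrist_force: [0.1, 0.7, 0.6]
finger_gap: 94.1
```

Run:
```python
from h import *
where(); plan((473,154,41.5),60,2)
```

```text
3.2 pos [467.8 162.4  45.8] psi 60.69 tilt [ 1.8e-03  7.0e-04 -1.0e+00] gap 94.1 F [0.1 0.7 0.6] M [-0.06  0.02 -0.04] j [ 0.26  0.38  1.83  0.    0.93 -0.8 ]
per-row turn deg 0.3473022161878738 mm 5.3841620635824485
[0.006, 0.0007, 0.0006, 0.0021, -0.0043, -0.0024]
[0.006, 0.0007, 0.0006, 0.0021, -0.0043, -0.0024]
```

>>> {"api": "play_rows", "payload": {
  "motion": [0, 0, 0, 0, 0, 0, -1, 0.006, 0.0007, 0.0006, 0.002, -0.0043, -0.0024, -1, 0.006, 0.0007, 0.0006, 0.002, -0.0043, -0.0024, -1, 0, 0, 0, 0, 0, 0, -1, 0, 0, 0, 0, 0, 0, -1]
}}

```text
clock: 3.7
eef_pos: [474.6, 154.3, 44.3]
eef_rot: [-0.798, 1.566, 0.249]
wrist_force: [-0.7, -0.1, -0.0]
finger_gap: 94.1
```

Run:
```python
from h import *
where(); plan((473,154,41.5),60,1)
```

```text
3.7 pos [474.6 154.3  44.3] psi 59.99 tilt [ 0.0042  0.0011 -1.    ] gap 94.1 F [-0.7 -0.1 -0. ] M [-0.03 -0.01  0.01] j [ 0.24  0.39  1.82  0.    0.93 -0.81]
per-row turn deg 0.24655966983549274 mm 3.214527651486868
[-0.0002, 0.003, 0.0031, 0.0028, 0.0012, -0.001]
```

>>> {"api": "play_rows", "payload": {
  "motion": [0, 0.003, 0.003, 0.003, 0.0012, -0.001, -1, 0, 0, 0, 0, 0, 0, -1, 0, 0, 0, 0, 0, 0, 1, 0, 0, 0, 0, 0, 0, 1, 0, 0, 0, 0, 0, 0, 1, 0, 0, 0, 0, 0, 0, 1, 0, 0, 0, 0, 0, 0, 1, 0, 0, 0, 0, 0, 0, 1],
  "newtons": 50
}}

```text
clock: 4.5
eef_pos: [473.0, 154.0, 41.4]
eef_rot: [-0.955, 1.571, 0.092]
wrist_force: [-0.6, -0.6, -0.2]
finger_gap: 61.0
```

Run:
```python
from h import *
where()
c=camera_params("wrist");p,d=camera("wrist");cv2.imwrite("pics/w2.png",p)
s=disc("wrist",p,d,c,(473,153),68,31);redang("wrist",p,c,s,68,18,30)
where()
```

```text
4.5 pos [473.  154.   41.4] psi 59.98 tilt [ 3.e-04  0.e+00 -1.e+00] gap 61.0 F [-0.6 -0.6 -0.2] M [-0.04 -0.02  0.01] j [ 0.24  0.39  1.82 -0.    0.93 -0.81]
wrist disc centre [471.86 154.35] r 31.37 zmed 67.34
wrist red 156 [-20.4  12.3] ang 148.8 px [280.9 230.2]
4.55 pos [473.  154.   41.4] psi 59.98 tilt [ 2.e-04 -0.e+00 -1.e+00] gap 61.0 F [ 0.3 -0.5 -0.2] M [-0.02  0.    0.02] j [ 0.24  0.39  1.82 -0.    0.93 -0.81]
```

View pics/w2.png

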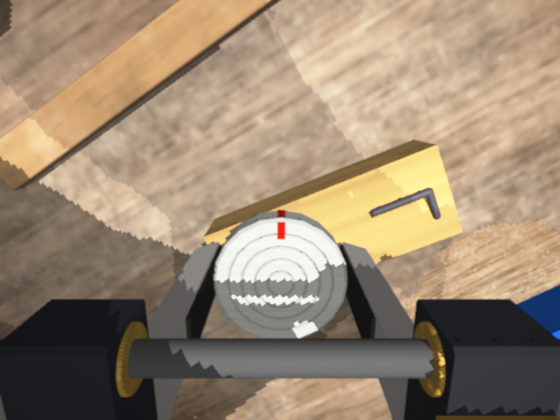

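>>> {"api": "play_rows", "payload": {
  "motion": [0, 0, 0, -0.008, 0, 0, 1, 0, 0, 0, -0.015, 0, 0, 1, 0, 0, 0, -0.02, 0, 0, 1, 0, 0, 0, -0.025, 0, 0, 1, 0, 0, 0, -0.025, 0, 0, 1, 0, 0, 0, -0.015, 0, 0, 1, 0, 0, 0, -0.008, 0, 0, 1, 0, 0, 0, 0, 0, 0, 1, 0, 0, 0, 0, 0, 0, 1]
}}

```text
clock: 5.45
eef_pos: [470.9, 153.5, 162.4]
eef_rot: [2.328, 1.566, -2.908]
wrist_force: [0.7, 0.7, -3.2]
finger_gap: 60.9
```

Run:
```python
from h import *
where()
c=camera_params("side");p,d=camera("side");s=disc("side",p,d,c,(548.5,-107),100,26)
redang("side",p,c,s,100,14,28)
print(place_of("side","hub_mouth")[:1]and (c["T"]@np.r_[place_of("side","hub_mouth")[0]["at"],1]).round(1))
c=camera_params("scene");p,d=camera("scene");cv2.imwrite("pics/s3.png",p);s=disc("scene",p,d,c,(548.5,-107),100,26)
redang("scene",p,c,s,100,14,28)
plan((548.5,-107,155),-1,11)
```

```text
5.45 pos [470.9 153.5 162.4] psi 59.98 tilt [-0.005  -0.0012 -1.    ] gap 60.9 F [ 0.7  0.7 -3.2] M [-0.01  0.02 -0.04] j [ 0.24  0.22  1.72  0.    1.2  -0.81]
side disc centre [ 548.92 -110.41] r 25.45 zmed 98.93
side red 4 [-0.7 24.7] ang 91.6 px [292.5 275.5]
[ 552.9 -106.9   97.1    1. ]
scene disc centre [ 547.01 -106.86] r 25.45 zmed 99.8
scene red 6 [ 2.5 20.6] ang 82.9 px [374.2 190. ]
per-row turn deg 5.543975523823722 mm 24.72124490716933
[0.0968, -0.0005, -0.0002, 0.0006, -0.018, -0.017]
[0.0968, -0.0005, -0.0002, 0.0006, -0.0195, -0.0152]
[0.0968, -0.0005, -0.0002, 0.0006, -0.0209, -0.0132]
[0.0968, -0.0005, -0.0002, 0.0006, -0.0221, -0.0111]
[0.0968, -0.0005, -0.0002, 0.0006, -0.023, -0.0089]
[0.0968, -0.0005, -0.0002, 0.0006, -0.0238, -0.0067]
[0.0968, -0.0005, -0.0002, 0.0006, -0.0243, -0.0043]
[0.0968, -0.0005, -0.0002, 0.0006, -0.0246, -0.002]
[0.0968, -0.0005, -0.0002, 0.0006, -0.0247, 0.0004]
[0.0968, -0.0005, -0.0002, 0.0006, -0.0246, 0.0028]
[0.0968, -0.0005, -0.0002, 0.0006, -0.0242, 0.0052]
```

Run:
```python
from h import *
plan((548.5,-187,160),-1,11)
```

```text
per-row turn deg 5.543975523823722 mm 31.751216705218006
[0.0968, -0.0005, -0.0002, 0.0002, -0.0216, -0.0233]
[0.0968, -0.0005, -0.0002, 0.0002, -0.0237, -0.0211]
[0.0968, -0.0005, -0.0002, 0.0002, -0.0257, -0.0187]
[0.0968, -0.0005, -0.0002, 0.0002, -0.0274, -0.0161]
[0.0968, -0.0005, -0.0002, 0.0002, -0.0288, -0.0134]
[0.0968, -0.0005, -0.0002, 0.0002, -0.0299, -0.0106]
[0.0968, -0.0005, -0.0002, 0.0002, -0.0308, -0.0076]
[0.0968, -0.0005, -0.0002, 0.0002, -0.0314, -0.0046]
[0.0968, -0.0005, -0.0002, 0.0002, -0.0317, -0.0015]
[0.0968, -0.0005, -0.0002, 0.0002, -0.0317, 0.0015]
[0.0968, -0.0005, -0.0002, 0.0002, -0.0314, 0.0046]
```

>>> {"api": "play_rows", "payload": {
  "motion": [0.097, 0, 0, 0, -0.0215, -0.0235, 1, 0.097, 0, 0, 0, -0.0235, -0.021, 1, 0.097, 0, 0, 0, -0.0255, -0.0185, 1, 0.097, 0, 0, 0, -0.0275, -0.016, 1, 0.097, 0, 0, 0, -0.029, -0.0135, 1, 0.097, 0, 0, 0, -0.03, -0.0105, 1, 0.097, 0, 0, 0, -0.031, -0.0075, 1, 0.097, 0, 0, 0, -0.0315, -0.0045, 1, 0.097, 0, 0, 0, -0.0315, -0.0015, 1, 0.097, 0, 0, 0, -0.0315, 0.0015, 1, 0.097, 0, 0, 0, -0.0315, 0.0045, 1, 0, 0, 0, 0, 0, 0, 1, 0, 0, 0, 0, 0, 0, 1, 0, 0, 0, 0, 0, 0, 1]
}}

```text
clock: 7.05
eef_pos: [542.2, -200.9, 153.1]
eef_rot: [3.099, 1.552, 3.038]
wrist_force: [-0.2, 0.6, -3.3]
finger_gap: 61.0
```

Run:
```python
from h import *
where()
c=camera_params("wrist");p,d=camera("wrist");cv2.imwrite("pics/w4.png",p)
s=disc("wrist",p,d,c,(548.5,-107),100,26);print(proj(c,np.r_[s,100])); redang("wrist",p,c,s,100,14,28)
q=cur()[0]
s=disc("wrist",p,d,c,q,q[2]+27,31);redang("wrist",p,c,s,q[2]+27,14,30);print(s-q[:2],proj(c,np.r_[s,q[2]+27]))
```

```text
7.05 pos [ 542.2 -200.9  153.1] psi -3.53 tilt [-0.0183  0.0019 -0.9998] gap 61.0 F [-0.2  0.6 -3.3] M [-0.09  0.04  0.04] j [-0.42  0.42  1.49 -0.01  1.25 -0.35]
wrist disc centre [ 549.73 -107.23] r 25.48 zmed 99.47
[285.00567498  78.23787535]
wrist red 94 [-0.9 21.4] ang 92.5 px [281.2  39.5]
wrist disc centre [ 542.45 -199.49] r 31.36 zmed 178.93
wrist red 159 [ 2.  23.5] ang 85.2 px [281.  230.3]
[0.2568542  1.09549793] [279.79866257 279.92940023]
```

View pics/w4.png

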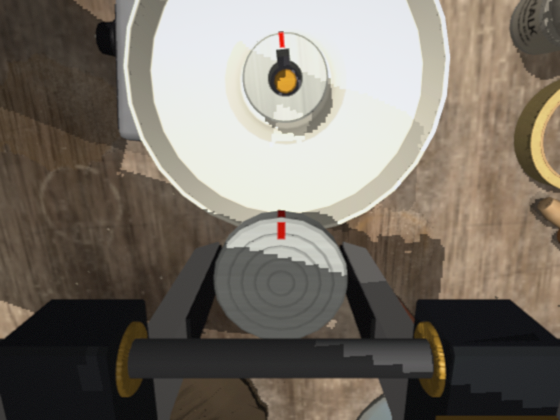

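Run:
```python
from h import *
plan((549.5,-108.3,155),3,6)
```

```text
per-row turn deg 1.0991466057462347 mm 15.432259846494816
[-0.0189, -0.0031, -0.0003, -0.0003, 0.0154, 0.0003]
[-0.0189, -0.0031, -0.0003, -0.0003, 0.0154, 0.0006]
[-0.0189, -0.0031, -0.0003, -0.0003, 0.0154, 0.0009]
[-0.0189, -0.0031, -0.0003, -0.0003, 0.0154, 0.0011]
[-0.0189, -0.0031, -0.0003, -0.0003, 0.0154, 0.0014]
[-0.0189, -0.0031, -0.0003, -0.0003, 0.0153, 0.0017]
```

>>> {"api": "play_rows", "payload": {
  "motion": [-0.019, -0.003, 0, 0, 0.012, 0, 1, -0.019, -0.003, 0, 0, 0.015, 0.0006, 1, -0.019, -0.003, 0, 0, 0.015, 0.001, 1, -0.019, -0.003, 0, 0, 0.015, 0.001, 1, -0.019, -0.003, 0, 0, 0.015, 0.0014, 1, -0.019, -0.003, 0, 0, 0.012, 0.0014, 1, 0, 0, 0, 0, 0, 0, 1, 0, 0, 0, 0, 0, 0, 1, 0, 0, 0, 0, 0, 0, 1]
}}

```text
clock: 8.0
eef_pos: [548.8, -104.9, 153.9]
eef_rot: [0.696, 1.568, 0.766]
wrist_force: [-0.1, -0.2, -3.7]
finger_gap: 61.6
```

Run:
```python
from h import *
where();plan((549.5,-108.3,145),3,2)
```

```text
8.0 pos [ 548.8 -104.9  153.9] psi 4.04 tilt [ 0.0023  0.0022 -1.    ] gap 61.6 F [-0.1 -0.2 -3.7] M [-0.12  0.06 -0.  ] j [-0.26  0.36  1.56  0.    1.22 -0.33]
per-row turn deg 0.5272992854875589 mm 4.80126149496878
[0.0091, 0.0012, -0.001, 0.0045, -0.0017, 0.0002]
[0.0091, 0.0012, -0.001, 0.0045, -0.0017, 0.0003]
```

>>> {"api": "play_rows", "payload": {
  "motion": [0.009, 0.001, -0.001, 0.0035, -0.0017, 0.0003, 1, 0.009, 0.001, -0.001, 0.0035, -0.0017, 0.0003, 1, 0, 0, 0, 0, 0, 0, 1, 0, 0, 0, 0, 0, 0, 1]
}}

```text
clock: 8.4
eef_pos: [549.5, -110.2, 145.8]
eef_rot: [-2.803, 1.57, -2.755]
wrist_force: [0.9, 0.6, -3.4]
finger_gap: 61.3
```

Run:
```python
from h import *
where();plan((549.5,-108.3,128),3,2)
out=[]
for n,x,y in [("scene",335,140),("side",255,225)]:
    c=camera_params(n);p,d=camera(n);q=cur()[0]
    s=disc(n,p,d,c,q,q[2]+27,31);redang(n,p,c,s,q[2]+27,14,30);print(s-q[:2])
    print(proj(c,(549.5,-107.2,100)))
    out.append(cv2.resize(p[y:y+96,x:x+96],(400,400),interpolation=cv2.INTER_CUBIC))
cv2.imwrite("pics/c5.png",np.hstack(out))
```

```text
8.4 pos [ 549.5 -110.2  145.8] psi 2.75 tilt [-5.e-04 -2.e-04 -1.e+00] gap 61.3 F [ 0.9  0.6 -3.4] M [-0.1   0.03 -0.05] j [-0.26  0.38  1.56 -0.    1.2  -0.31]
per-row turn deg 0.12564026295712838 mm 8.967830468503454
[-0.0022, -0.0002, 0.0001, 0.0089, 0.001, 0.0001]
[-0.0022, -0.0002, 0.0001, 0.0089, 0.001, 0.0001]
scene disc centre [ 549.97 -107.59] r 30.52 zmed 172.51
scene red 3 [-1.4 22. ] ang 93.6 px [379.3 165.3]
[0.52918246 2.56303261]
[381.15394862 186.26521618]
side disc centre [ 550.29 -115.05] r 31.22 zmed 171.49
side red 3 [-2.  27.7] ang 94.1 px [292.7 240.7]
[ 0.81972837 -4.99138732]
[296.77085064 282.44024675]
```

View pics/c5.png

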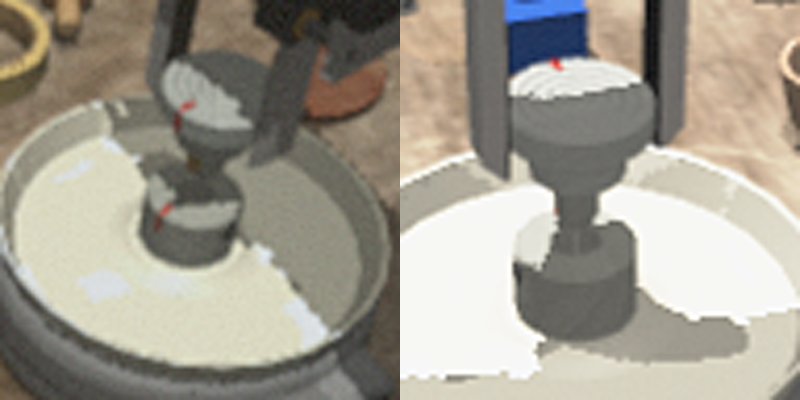

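>>> {"api": "play_rows", "payload": {
  "motion": [-0.0022, 0, 0, 0.006, 0.001, -0.0003, 1, -0.0022, 0, 0, 0.006, 0.0007, -0.0003, 1, 0, 0, 0, 0.004, 0, 0, 1, 0, 0, 0, 0, 0, 0, 1, 0, 0, 0, 0, 0, 0, 1]
}}

```text
clock: 9.0
eef_pos: [548.6, -108.1, 128.2]
eef_rot: [-3.083, 1.57, -3.029]
wrist_force: [0.5, 0.2, -3.0]
finger_gap: 61.3
```

Run:
```python
from h import *
where();plan((548.8,-108.5,123),3,2)
out=[]
for n,x,y in [("scene",345,150),("side",255,225)]:
    c=camera_params(n);p,d=camera(n)
    out.append(cv2.resize(p[y:y+72,x:x+72],(400,400),interpolation=cv2.INTER_CUBIC))
cv2.imwrite("pics/c6.png",np.hstack(out))
```

```text
9.0 pos [ 548.6 -108.1  128.2] psi 3.06 tilt [-8.e-04 -1.e-04 -1.e+00] gap 61.3 F [ 0.5  0.2 -3. ] M [-0.05  0.13 -0.01] j [-0.26  0.39  1.58 -0.    1.17 -0.31]
per-row turn deg 0.03869120583971896 mm 2.623398476127209
[0.0005, -0.0004, 0.0, 0.0026, -0.0002, 0.0001]
[0.0005, -0.0004, 0.0, 0.0026, -0.0002, 0.0001]
```

View pics/c6.png

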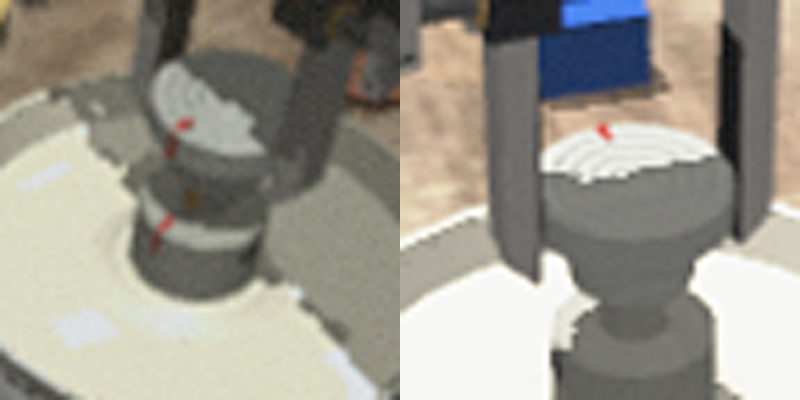

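>>> {"api": "play_rows", "payload": {
  "motion": [0, 0, 0, 0.002, 0, 0, 1, 0, 0, 0, 0.002, 0, 0, 1, 0, 0, 0, 0, 0, 0, 1]
}}

```text
clock: 9.4
eef_pos: [549.2, -107.8, 124.8]
eef_rot: [0.069, 1.569, 0.123]
wrist_force: [0.9, 0.8, -3.5]
finger_gap: 61.1
```

>>> {"api": "play_rows", "payload": {
  "motion": [0, 0, 0, 0.002, 0, 0, 1, 0, 0, 0, 0, 0, 0, 1]
}}

```text
clock: 9.6
eef_pos: [549.2, -107.7, 122.7]
eef_rot: [0.199, 1.569, 0.252]
wrist_force: [0.6, 1.9, -3.7]
finger_gap: 61.4
```

Run:
```python
from h import *
where()
```

```text
9.6 pos [ 549.2 -107.7  122.7] psi 3.07 tilt [ 1.4e-03  4.0e-04 -1.0e+00] gap 61.4 F [ 0.6  1.9 -3.7] M [ 0.23 -0.03  0.07] j [-0.26  0.4   1.59  0.    1.15 -0.31]
```

>>> {"api": "play_rows", "payload": {
  "motion": [0, 0, 0, 0.0015, 0.0003, 0, 1, 0, 0, 0, 0.0015, 0, 0, 1, 0, 0, 0, 0, 0, 0, 1]
}}

```text
clock: 9.9
eef_pos: [549.1, -107.5, 119.2]
eef_rot: [0.033, 1.57, 0.087]
wrist_force: [0.7, 0.8, -3.9]
finger_gap: 61.1
```

Run:
```python
from h import *
where()
```

```text
9.9 pos [ 549.1 -107.5  119.2] psi 3.07 tilt [ 1.1e-03  1.0e-04 -1.0e+00] gap 61.1 F [ 0.7  0.8 -3.9] M [ 0.13 -0.14 -0.06] j [-0.26  0.4   1.59  0.    1.15 -0.31]
```

>>> {"api": "play_rows", "payload": {
  "motion": [0, 0, 0, 0.002, 0, 0, 1, 0, 0, 0, 0.002, 0, 0, 1, 0, 0, 0, 0.001, 0, 0, 1, 0, 0, 0, 0, 0, 0, 1]
}}

```text
clock: 10.3
eef_pos: [549.2, -107.5, 113.8]
eef_rot: [0.066, 1.57, 0.12]
wrist_force: [0.4, 0.6, -2.3]
finger_gap: 60.7
```

Run:
```python
from h import *
where()
```

```text
10.3 pos [ 549.2 -107.5  113.8] psi 3.06 tilt [ 1.2e-03  1.0e-04 -1.0e+00] gap 60.7 F [ 0.4  0.6 -2.3] M [ 0.1  -0.1   0.01] j [-0.26  0.41  1.59  0.    1.13 -0.31]
```

Going well; now press against the ejector.

>>> {"api": "play_rows", "payload": {
  "motion": [0, 0, 0, 0.002, 0, 0, 1, 0, 0, 0, 0.002, 0, 0, 1, 0, 0, 0, 0.0015, 0, 0, 1, 0, 0, 0, 0, 0, 0, 1],
  "newtons": 60
}}

```text
clock: 10.7
eef_pos: [549.4, -107.6, 109.4]
eef_rot: [-0.192, 1.569, -0.138]
wrist_force: [-2.2, 1.7, 4.6]
finger_gap: 61.2
```

Run:
```python
from h import *
where()
```

```text
10.7 pos [ 549.4 -107.6  109.4] psi 3.07 tilt [ 2.1e-03 -3.0e-04 -1.0e+00] gap 61.2 F [-2.2  1.7  4.6] M [0.28 0.61 0.01] j [-0.26  0.42  1.6   0.    1.12 -0.31]
```

>>> {"api": "play_rows", "payload": {
  "motion": [0, 0, 0, 0.0015, 0, 0, 1, 0, 0, 0, 0.001, 0, 0, 1, 0, 0, 0, 0, 0, 0, 1]
}}

```text
clock: 11.0
eef_pos: [549.4, -107.6, 108.0]
eef_rot: [-0.258, 1.568, -0.205]
wrist_force: [-3.0, 2.8, 3.7]
finger_gap: 61.1
```

Run:
```python
from h import *
where()
```

```text
11.0 pos [ 549.4 -107.6  108. ] psi 3.07 tilt [ 2.6e-03 -5.0e-04 -1.0e+00] gap 61.1 F [-3.   2.8  3.7] M [ 0.31  0.72 -0.03] j [-0.26  0.42  1.6   0.    1.12 -0.31]
```

>>> {"api": "play_rows", "payload": {
  "motion": [0, 0.002, 0, 0.0015, 0.0003, -0.0003, 1, 0, 0, 0, 0.0015, 0, 0, 1]
}}

```text
clock: 11.2
eef_pos: [549.5, -107.5, 107.2]
eef_rot: [-0.603, 1.568, -0.55]
wrist_force: [-13.5, 5.0, 26.4]
finger_gap: 60.9
```

Run:
```python
from h import *
where();plan((549.2,-107.5,107),3,1)
```

```text
11.2 pos [ 549.5 -107.5  107.2] psi 3.08 tilt [ 0.0023 -0.0014 -1.    ] gap 60.9 F [-13.5   5.   26.4] M [ 0.71  2.93 -0.  ] j [-0.26  0.42  1.6  -0.    1.12 -0.31]
per-row turn deg 0.17189996805623345 mm 0.38565567007219137
[0.0013, 0.0022, 0.0015, 0.0002, 0.0001, -0.0003]
```

>>> {"api": "play_rows", "payload": {
  "motion": [0.001, 0.002, 0.0015, 0.001, 0.0003, -0.0006, 1, 0, 0, 0, 0.001, 0, -0.0003, 1]
}}

```text
clock: 11.4
eef_pos: [549.4, -107.5, 107.3]
eef_rot: [-0.339, 1.568, -0.286]
wrist_force: [-4.3, 3.2, 10.6]
finger_gap: 61.2
```

Run:
```python
from h import *
where()
out=[]
for n,x,y in [("scene",345,150),("side",255,235)]:
    c=camera_params(n);p,d=camera(n);q=cur()[0]
    s=disc(n,p,d,c,q,134,31);redang(n,p,c,s,134,14,30)
    out.append(cv2.resize(p[y:y+72,x:x+72],(400,400),interpolation=cv2.INTER_CUBIC))
cv2.imwrite("pics/c7.png",np.hstack(out))
where()
```

```text
11.4 pos [ 549.4 -107.5  107.3] psi 3.02 tilt [ 3.1e-03 -9.0e-04 -1.0e+00] gap 61.2 F [-4.3  3.2 10.6] M [ 0.46  0.99 -0.02] j [-0.26  0.42  1.6  -0.    1.12 -0.31]
scene disc centre [ 549.44 -105.2 ] r 30.42 zmed 134.09
scene red 4 [-0.4 20. ] ang 91.1 px [376.2 179. ]
side disc centre [ 550.   -111.96] r 31.45 zmed 132.95
side red 3 [-2.1 27.6] ang 94.5 px [292. 259.]
11.5 pos [ 549.4 -107.5  107.4] psi 3.02 tilt [ 0.0032 -0.001  -1.    ] gap 61.1 F [-4.6  1.5 10.5] M [ 0.37  1.01 -0.04] j [-0.26  0.42  1.6  -0.    1.12 -0.31]
```

View pics/c7.png

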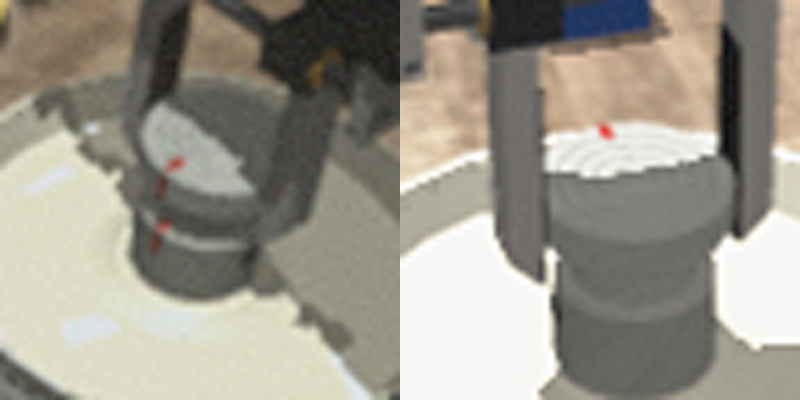

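>>> {"api": "play_rows", "payload": {
  "motion": [0, 0.004, 0.001, 0.0015, 0.0002, -0.001, 1, 0, 0.003, 0.001, 0.0018, 0.0002, -0.0008, 1]
}}

```text
clock: 11.7
eef_pos: [549.4, -107.5, 107.3]
eef_rot: [-0.345, 1.569, -0.292]
wrist_force: [-6.6, 2.8, 20.3]
finger_gap: 60.9
```

Run:
```python
from h import *
where()
for i in range(4): camera("side")
where()
```

```text
11.7 pos [ 549.4 -107.5  107.3] psi 3.03 tilt [ 1.9e-03 -6.0e-04 -1.0e+00] gap 60.9 F [-6.6  2.8 20.3] M [ 0.4   1.34 -0.01] j [-0.26  0.42  1.6  -0.    1.12 -0.31]
11.9 pos [ 549.4 -107.4  107.3] psi 3.03 tilt [ 1.9e-03 -6.0e-04 -1.0e+00] gap 60.6 F [-4.   2.8 15.6] M [ 0.38  0.97 -0.03] j [-0.26  0.42  1.6  -0.    1.12 -0.31]
```

>>> {"api": "play_rows", "payload": {
  "motion": [0, 0.003, 0.001, 0.0018, 0, -0.0006, 1, 0, 0.002, 0.0005, 0.0022, 0, -0.0006, 1]
}}

```text
clock: 12.1
eef_pos: [549.4, -107.5, 107.2]
eef_rot: [-0.12, 1.569, -0.067]
wrist_force: [-10.2, 4.8, 26.1]
finger_gap: 60.8
```

Run:
```python
from h import *
where()
for k in range(3):
    for i in range(7): camera("side")
    where()
for n in ["scene","side"]:
    c=camera_params(n);p,d=camera(n);disc(n,p,d,c,(549.4,-107),134,31);cv2.imwrite(f"pics/{n}8.png",p)
```

```text
12.1 pos [ 549.4 -107.5  107.2] psi 3.04 tilt [ 1.3e-03 -1.0e-04 -1.0e+00] gap 60.8 F [-10.2   4.8  26.1] M [ 0.87  2.16 -0.03] j [-0.26  0.42  1.6   0.    1.12 -0.31]
12.45 pos [ 549.4 -107.5  107.3] psi 3.04 tilt [ 1.5e-03 -1.0e-04 -1.0e+00] gap 60.8 F [-8.5  5.1 22.6] M [ 0.72  1.79 -0.02] j [-0.26  0.42  1.6   0.    1.12 -0.31]
12.8 pos [ 549.4 -107.5  107.3] psi 3.04 tilt [ 1.5e-03 -1.0e-04 -1.0e+00] gap 60.9 F [-8.8  5.6 22.5] M [ 0.73  1.88 -0.08] j [-0.26  0.42  1.6   0.    1.12 -0.31]
13.15 pos [ 549.4 -107.5  107.3] psi 3.04 tilt [ 1.5e-03 -1.0e-04 -1.0e+00] gap 61.2 F [-8.7  4.  22.7] M [ 0.8   1.75 -0.03] j [-0.26  0.42  1.6   0.    1.12 -0.31]
scene disc centre [ 549.14 -104.91] r 30.73 zmed 133.94
side disc centre [ 549.9  -111.88] r 31.38 zmed 132.87
```

View pics/scene8.png

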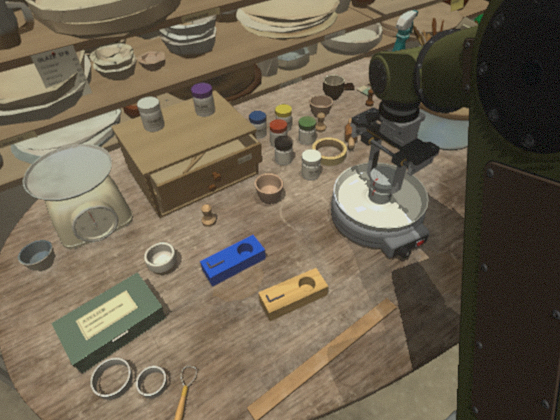

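```bash
python3 -c "
from cell import *
print(sign_off())"
```

```text
the job is handed in; nothing more can be done
None
```

The head is seated in the hub with its key in the keyway. The arm is still gripping it (60 N set) and pressing it home. I took it from the beech block, turned it about 57° to line up with the keyway, pushed it in and pressed it down against the ejector. I handed the job in at about 13 s.

**Last checks:**
- **Press:** the wrist read a steady 22.5 N upward for 0.7 s, against about 9 N from the spring. A harder push barely moved the head, so it is against a hard stop.
- **Flush:** the gripper stands at 107.3 mm, and I expected 107.4 mm with the collar flush. The scene camera puts the disc top at 133.9 mm, against 134 mm when flush.
- **Key:** the head went more than 16 mm past the height where the key would have caught on the hub, with almost no twist. The red lines on head and hub line up in the close-up.
- **Surroundings:** the last scene picture shows the pots, jar, stamp, tape and blue block where they stood.

**Disagreements:**
- **Side camera:** it reads the disc top about 1 mm lower, at 132.9 mm. It read the hub face about 1 mm low as well, so I took this as its calibration.
- **Camera centres:** the scene and side cameras differ by up to about 7 mm in y on where the disc centre is. For the final alignment I relied mainly on the wrist camera and the force readings.
- **Side load:** about 9–10 N of sideways force and a tilt of about 0.0015 rad remain at the hub.

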